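Line up the seasonings on the tray by height

ROBOT

A 6-joint arm with a two-finger parallel gripper is mounted at the origin on a cart in front of the work surface, level with it; the furniture and walls round the work are solid. World frame = base frame: x ahead of the robot, y to its left, z up, the work surface at z = 0. Lengths are in m, angles in rad, forces in N, time in s.
With the tool pointing down it reaches from about 0.3 to 0.775 m from the base axis. Payload 14.6 kg.
Tool frame: the origin (TCP) lies between the finger pads; the fingertips stand ctrl.tip_extent ahead of it and the grasp point (between the pads) lies 3 mm ahead of it (ctrl.tip_extent is the distance from the TCP to the fingertips, in m); z points along the fingers, y is the line along which they close (so a half turn about z gives the same grasp; the last joint's range is limited). The gripper opens to 94 mm and grips with 3 to 60 N. Pads are 16 mm wide; open, the fingers measure 119 mm over their backs; the gripper's body (75 mm by 177 mm) begins 78 mm behind the grasp point.
Start: joints at [-1.287, 0.3, 1.521, -0, 1.321, -0.067], TCP at [0.189, -0.516, 0.227] pointing down, gripper open.
Joint ranges: [-3.03, 3.03], [-0.79, 2.21], [0.23, 2.52], [-1.04, 4.18], [0, 3.07], [-2.55, 2.55]. Speed limits (rad/s): [2.22, 2.22, 2.57, 3.14, 3.14, 3.14].

INTERFACE

Orientations are given as [roll, pitch, yaw] about the fixed x, y, z axes, in that order (R = Rz(yaw) Ry(pitch) Rx(roll)).
In Python, from station import ctrl, eyes gives the robot as it stands. The module is installed in compiled form; this text tells all that it offers.
- The arm moves only by the tool tcp_steps, called after "Request:" as a command line: name --argument value ..., lists and objects as JSON in quotes. Schema: {"type":"object","properties":{"deltas":{"type":"array","items":{"type":"array","prefixItems":[{"type":"array","items":{"type":"number"},"minItems":3,"maxItems":3},{"type":"array","items":{"type":"number"},"minItems":3,"maxItems":3}],"minItems":2,"maxItems":2},"minItems":1,"maxItems":10},"jaw":{"type":"number"},"clamp_n":{"type":"number"},"only":{"type":"string"},"quiet":{"type":"boolean"},"lines":{"type":"string"}},"required":["deltas"],"additionalProperties":false}. deltas is a list of rows, 1 to 10 of them, each written [[dx, dy, dz], [rx, ry, rz]]: dx, dy, dz in m, then a rotation vector rx, ry, rz in rad; each row shifts and turns the commanded pose from where the row before left it, along the tool's axes as they then stand; what a row does not reach is not made up. A row lasts 1/10 s, in which the tool goes at most 0.05 m and 0.15 rad, less where a joint would pass 70% of its speed; a pose out of reach is approached as far as the arm can. jaw is the finger opening in m, set as the call begins (left out keeps the last). The fingers move at their own pace and stop on an object; clamp_n is the grip in N (left out, the last holds). Time passes only in rows, so rows that do not move let the fingers close. The tool returns the time, the measured TCP pose, the force, the opening and the grip force at its end. only (a regular expression) keeps the lines of the reply that match it, lines (a string "A,B") keeps lines A to B, and quiet returns only ok. Input that does not fit is refused with a message, and nothing moves.
- ctrl.get_obs(): the state, without advancing time (a new reading comes with each control period).
- eyes.camera(name): name is "scene" or "top"; returns a dict with "pixels" (384x512x3 uint8, blue, green, red), "fx", "fy", "cx", "cy" (pixels), "extrinsics" (4x4, takes a point from camera to world coordinates). Camera axes: x right, y up, looking along -z (the intrinsics and any distortion apply to the point x, -y, -z); pixel columns grow to the right and rows downward; lengths in m; the calibration is good to about 2 mm. A picture is of the moment at which its call begins. There is no depth.
- ctrl.hand_in(): hands the job in; it is judged then, once.
The state is a dict: "time_s": time; "qpos": joint angles; "joint_vel": joint speeds; "tau": joint torques, N m; "ee_pos": TCP position; "eef_rot": TCP orientation; "force": force on the tool from outside, world axes, zero at the start; "moment": the same for the moment, N m; "grip_width": finger opening in m; "grip_force": force on a finger pad.
Only numpy, scipy, OpenCV 4.12 (cv2) and the standard library are available. Lean on these libraries where they do the work, as an engineer would, in place of code of your own. Each camera call takes 0.05 s, during which the arm holds its last target. There are 200 camera calls.

TASK

Put the pepper mill, the sugar shaker, the spice jar and the tin on the wooden tray in order of height, one standing upright in the middle of each cork disc: the tallest on the disc next to the white mug, the shortest on the disc next to the small red dish. Do not knock any of them over, and leave the mug, the dish, the matchbox and the candle where they are.

Things in the scene. Friction and masses are not known exactly. Their poses are not given: they have to be found in the camera images.
- tray: Fixed dark wood tray, 100 mm (x) by 320 mm (y), about crosswise to the robot (yaw varies). Origin at the centre of its underside, y along its length, z up. Flat top 12 mm above the origin; beads on the long edges rise to 16 mm. Four flush cork discs, 68 mm across, centred at x = 0, y = -120, -40, 40, 120 mm in its frame. The mug stands off one end, the dish off the other; which is where varies.
- mill: Wooden pepper mill, round, waisted, 150 mm tall, foot 58 mm wide; head 50 mm wide from 109 to 139 mm above its underside, small knob on top; the head does not turn. The tallest. About 0.18 kg. Origin at the centre of its underside, z up when upright. The four things to be lined up stand upright in the front right part of the worktop, in shuffled places.
- shaker: Glass sugar shaker with white sugar in it and a red screw top, 119 mm tall in all; body 60 mm in diameter up to 92 mm, top 52 mm in diameter above that. Second tallest. About 0.18 kg. Origin at the centre of its underside, z up when upright. It is the one among the other three in front; whatever stands far back at the wall is not meant.
- spice_jar: Slender round spice jar with a black lid, 105 mm tall, 41 mm in diameter all the way up. Third tallest. About 0.11 kg. Origin at the centre of its underside, z up when upright. 
- tin: Round food tin, 72 mm tall, 57 mm in diameter. The shortest of the four. About 0.18 kg. Origin at the centre of its underside, z up when upright. 
- mug: Small white mug, 59 mm by 83 mm with its handle, 55 mm tall, standing loose on the worktop off one end of the tray, about 200 mm from the tray's centre. The tallest thing goes on the disc next to it. Stays where it is. Origin at the centre of its underside.
- dish: Small round red dish, 69 mm in diameter, 32 mm tall, standing loose on the worktop off the other end of the tray, about 200 mm from the tray's centre. The shortest thing goes on the disc next to it. Stays where it is. Origin at the centre of its underside.
- matchbox: Matchbox, 36 by 56 by 14 mm, lying loose by the front of the coffee machines. Bystander, stays where it is. Origin at the centre of its underside. The coffee machines and the mug stand behind it and to its right are solid and over 0.3 m tall, from about 0.64 m ahead of the robot: carry things past in front of them.
- candle: Small tea light in a cup, 38 mm in diameter, 15 mm tall, loose behind the tray on the left. Bystander, stays where it is. Origin at the centre of its underside.
Things that resemble listed ones, but are neither listed nor needed, are in the scene too. Leave any green or purple look-alike of the mill alone.

How it is judged:
By the outcome, as a careful person would: the job done as asked, in the order asked, and still so for the second after the job is handed in, with the robot touching nothing.
It also fails if it takes over 128 s, if anything falls off the work surface, if the arm or the gripper's body presses on something with over 40 N, if the wrist force passes 120 N, or if a joint passes its speed limit or range.

## Working session

There is one attempt and no reset: what is moved stays moved. The work goes in short steps, Python scripts to look and compute and a tool call to move; the robot and the scene stay as the last step left them, time stands still between calls to the robot, and variables do not carry over. Pictures are saved under pics/ and viewed, at most 14 in all, crops included, and the job is handed in when it is done.

```bash
mkdir -p pics
```

Run:
```python
from station import ctrl,eyes
import cv2
for n in("scene","top"):
    c=eyes.camera(n);cv2.imwrite(f"pics/{n}0.png",c["pixels"]);print(n,c["fx"],c["fy"],c["cx"],c["cy"],[k for k in c]);print(c["extrinsics"].round(3) if hasattr(c["extrinsics"],'round') else c["extrinsics"])
print(ctrl.get_obs(),ctrl.tip_extent)
```

```text
scene 439.05041259767637 439.05041259767637 265.23696671964046 196.0302403711965 ['pixels', 'fx', 'fy', 'cx', 'cy', 'extrinsics']
[[-0.607  0.603 -0.517 -0.195]
 [-0.795 -0.453  0.404  0.665]
 [ 0.009  0.657  0.754  1.098]
 [ 0.     0.     0.     1.   ]]
top 400.8981071897381 400.8981071897381 261.95132465038364 185.0511951875591 ['pixels', 'fx', 'fy', 'cx', 'cy', 'extrinsics']
[[ 7.700e-02  9.720e-01 -2.230e-01  2.560e-01]
 [-9.970e-01  7.500e-02 -1.800e-02  5.900e-02]
 [-1.000e-03  2.230e-01  9.750e-01  1.367e+00]
 [ 0.000e+00  0.000e+00  0.000e+00  1.000e+00]]
{'time_s': 0.1, 'qpos': array([-1.28659220e+00,  3.00389841e-01,  1.52148167e+00,  8.10492236e-06,
        1.32069872e+00, -6.65783765e-02]), 'joint_vel': array([-1.14477533e-03, -1.57500674e-03, -1.01233238e-03, -3.04488622e-04,
        1.45307277e-03, -7.10009946e-05]), 'tau': array([ 2.19772287e-04, -5.32644296e+01, -3.53284335e+01,  7.08144461e-02,
        2.35041976e-02, -4.07188190e-05]), 'ee_pos': array([ 0.1889526 , -0.51631292,  0.22697295]), 'eef_rot': array([-3.14061777e+00, -7.28706809e-05,  3.50780458e-01]), 'force': array([-0.39554741,  0.16290334,  0.00403292]), 'moment': array([-0.01163213,  0.00266996,  0.00382295]), 'grip_force': 0.0, 'grip_width': 0.09392969684855253} 0.022
```

View pics/scene0.png

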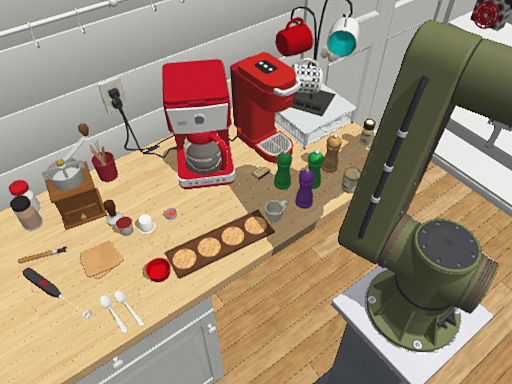

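View pics/top0.png

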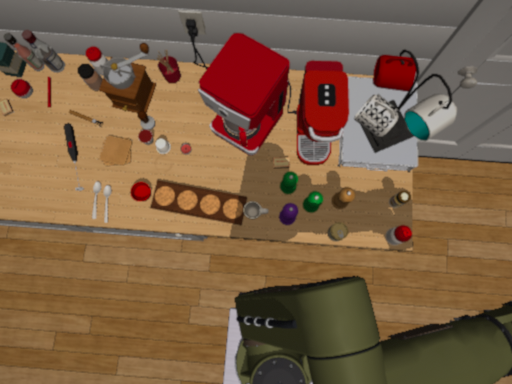

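The scene view shows the tray (four corks from (184,258) to (257,226)), the dish at (157,269), the mug at (275,210), the wooden mill at (333,153), the tin at (350,178) and the spice jar at (368,125). The top view shows the mill at (346,195), tin (338,231), jar (402,198) and shaker (402,233). The shaker is hidden by the arm in the scene view. The three green and purple mills stand between them and the tray.

Create h.py:
```python
import numpy as np,cv2
from station import ctrl,eyes
def ray(c,u,v):
    E=np.array(c["extrinsics"]);d=E[:3,:3]@np.array([(u-c["cx"])/c["fx"],-(v-c["cy"])/c["fy"],-1]);return E[:3,3],d/np.linalg.norm(d)
def plane(c,u,v,z):
    o,d=ray(c,u,v);return o+d*(z-o[2])/d[2]
def tri(c1,p1,c2,p2):
    o1,d1=ray(c1,*p1);o2,d2=ray(c2,*p2)
    t=np.linalg.lstsq(np.c_[d1,-d2],o2-o1,rcond=None)[0];a=o1+t[0]*d1;b=o2+t[1]*d2
    return (a+b)/2,np.linalg.norm(a-b)
def blobs(img,lo,hi,box,amin=30):
    x0,y0,x1,y1=box;m=cv2.inRange(cv2.cvtColor(img[y0:y1,x0:x1],cv2.COLOR_BGR2HSV),lo,hi)
    n,l,s,ce=cv2.connectedComponentsWithStats(m)
    return [(int(s[i,4]),(ce[i]+[x0,y0]).round(1),(s[i,:4]+[x0,y0,0,0]).tolist()) for i in range(1,n) if s[i,4]>=amin]
```

Run:
```python
from h import *
S=eyes.camera("scene");T=eyes.camera("top")
a=cv2.resize(S["pixels"][105:225,240:400],None,fx=5,fy=5,interpolation=cv2.INTER_CUBIC);cv2.imwrite("pics/s1.png",a)
b=cv2.resize(T["pixels"][160:260,260:420],None,fx=5,fy=5,interpolation=cv2.INTER_CUBIC);cv2.imwrite("pics/t1.png",b)
hs=lambda c,p:cv2.cvtColor(c["pixels"],cv2.COLOR_BGR2HSV)[p[1],p[0]]
print(hs(S,(184,258)),hs(T,(210,204)),hs(T,(346,193)),hs(T,(338,231)))
for c,bx in((S,(160,205,280,280)),(T,(145,175,250,225))):
    bl=blobs(c["pixels"],(8,90,140),(20,190,255),bx,100);print(bl)
    c["b"]=sorted([x[1] for x in bl if x[0]<1000],key=lambda p:p[0])
for p,q in zip(S["b"],T["b"]):print(tri(S,p,T,q),plane(T,*q,.012),plane(S,*p,.012))
```

```text
[ 17 127 232] [ 15 158 182] [ 16 144 138] [ 19  61 112]
[(4954, array([221. , 242.2]), [160, 205, 120, 75]), (300, array([254.5, 225.2]), [244, 216, 22, 19]), (350, array([232.3, 235.6]), [221, 226, 23, 20]), (367, array([208.7, 246.7]), [197, 237, 24, 20]), (394, array([184. , 258.3]), [172, 248, 25, 21])]
[(1950, array([189.3, 197.4]), [145, 175, 98, 50]), (296, array([164.4, 195.4]), [155, 186, 20, 20]), (291, array([186.9, 199.7]), [178, 190, 19, 20]), (296, array([209.7, 204. ]), [200, 195, 20, 19]), (226, array([230.5, 207.9]), [223, 199, 15, 20])]
(array([0.50327629, 0.41758558, 0.00893646]), np.float64(0.0006679034560654049)) [0.50296908 0.41702046 0.012     ] [0.50101572 0.41808721 0.012     ]
(array([0.494157  , 0.33814938, 0.00936338]), np.float64(0.000707024550724685)) [0.4939634  0.33785493 0.012     ] [0.49217719 0.33873997 0.012     ]
(array([0.48555809, 0.2584692 , 0.00872046]), np.float64(0.00020305813003162167)) [0.48508191 0.25805647 0.012     ] [0.48342079 0.25963617 0.012     ]
(array([0.47525032, 0.18415287, 0.0138847 ]), np.float64(0.003938803930657987)) [0.47709665 0.18561064 0.012     ] [0.4747115  0.18222573 0.012     ]
```

View pics/s1.png

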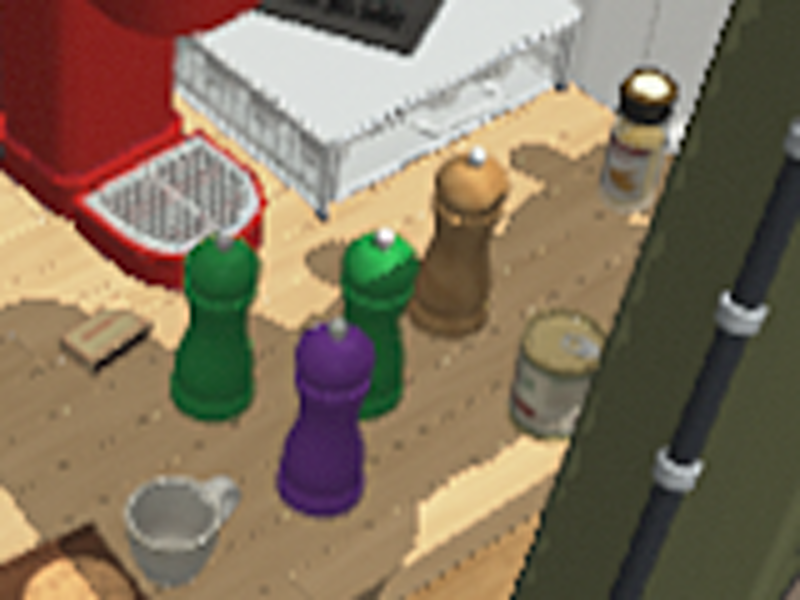

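View pics/t1.png

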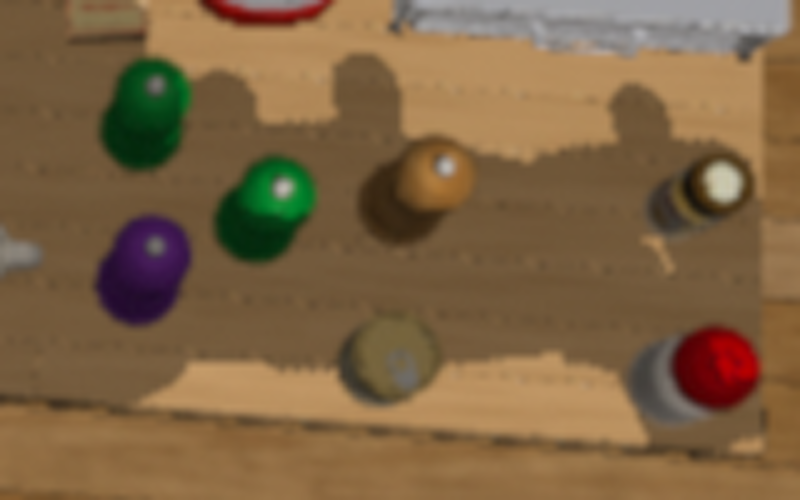

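The crops show all four objects upright. Knob of the mill: scene (335.6,136), top (349.2,193). Tin lid centre: scene (353,173.4), top (338.8,231.2). Jar lid: scene (370,122), top (404.2,196.8). Shaker top: (403.2,233.2) in the top view only. Two green mills and a purple one stand to the left of the wooden mill.

Run:
```python
from h import *
S=eyes.camera("scene");T=eyes.camera("top")
f=lambda p:(240+p[0]/5-.4,105+p[1]/5-.4); g=lambda p:(260+p[0]/5-.4,160+p[1]/5-.4)
for n,s,t,z in(("mill",(478,155),(446,165),.147),("tin",(563,342),(394,356),.072),("jar",(650,85),(721,184),.105),("green1",(224,240),(156,85),.147),("green2",(384,238),(284,187),.147),("purple",(338,327),(156,246),.147),("matchbox",(105,330),(105,8),.014)):
    x,e=tri(S,f(s),T,g(t));print(n,x.round(4),round(e,4),plane(T,*g(t),z).round(4),plane(S,*f(s),z).round(4))
print("shaker",plane(T,*g((716,366)),.119))
print("mug",plane(T,253,210.5,.055),"dish",plane(T,140.5,191,.03))
print("base right edge",plane(T,413,240,0))
```

```text
mill [ 0.5319 -0.1903  0.1427] 0.0012 [ 0.5314 -0.1891  0.147 ] [ 0.5281 -0.1868  0.147 ]
tin [ 0.4202 -0.1752  0.0677] 0.0002 [ 0.4196 -0.1745  0.072 ] [ 0.4177 -0.1717  0.072 ]
jar [ 0.5422 -0.3741  0.1043] 0.0 [ 0.542  -0.3739  0.105 ] [ 0.5417 -0.3734  0.105 ]
green1 [ 0.5699 -0.0067  0.1413] 0.0007 [ 0.5687 -0.0062  0.147 ] [ 0.565  -0.0029  0.147 ]
green2 [ 0.5111 -0.0902  0.1401] 0.0001 [ 0.5097 -0.0893  0.147 ] [ 0.506  -0.0848  0.147 ]
purple [ 0.4671 -0.0128  0.1429] 0.0005 [ 0.4666 -0.0125  0.147 ] [ 0.4641 -0.01    0.147 ]
matchbox [0.6555 0.0246 0.0098] 0.0036 [0.6556 0.0258 0.014 ] [0.6505 0.0261 0.014 ]
shaker [ 0.42292761 -0.36579128  0.119     ]
mug [0.46715018 0.10651861 0.055     ] dish [0.50859645 0.49558577 0.03      ]
base right edge [ 0.41705837 -0.44075893  0.        ]
```

Request:
tcp_steps --deltas '[[[0.0475,-0.0015,0],[0,0,0]],[[0.0475,-0.0015,0],[0,0,0]],[[0.0475,-0.0015,0],[0,0,0]],[[0.0475,-0.0015,0],[0,0,0]],[[0.0475,-0.0015,0],[0,0,0]],[[0.0475,-0.0015,0],[0,0,0]],[[0.0475,-0.0015,0],[0,0,0]],[[0.0475,-0.0015,0],[0,0,0]],[[0,0,0],[0,0,0]],[[0,0,0],[0,0,0]]]' --jaw 0.07 --clamp_n 20

```text
time_s: 1.3
ee_pos: [0.5421, -0.3741, 0.2267]
eef_rot: [-3.141, 0.001, 0.352]
force: [-0.2, -0.5, 0.6]
grip_width: 0.0697
grip_force: 0.0
```

Run:
```python
from h import *
S=eyes.camera("scene");T=eyes.camera("top")
a=cv2.resize(S["pixels"][105:225,290:450],None,fx=5,fy=5,interpolation=cv2.INTER_CUBIC)
cv2.imwrite("pics/s2.png",a)
```

```text
(no output)
```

View pics/s2.png

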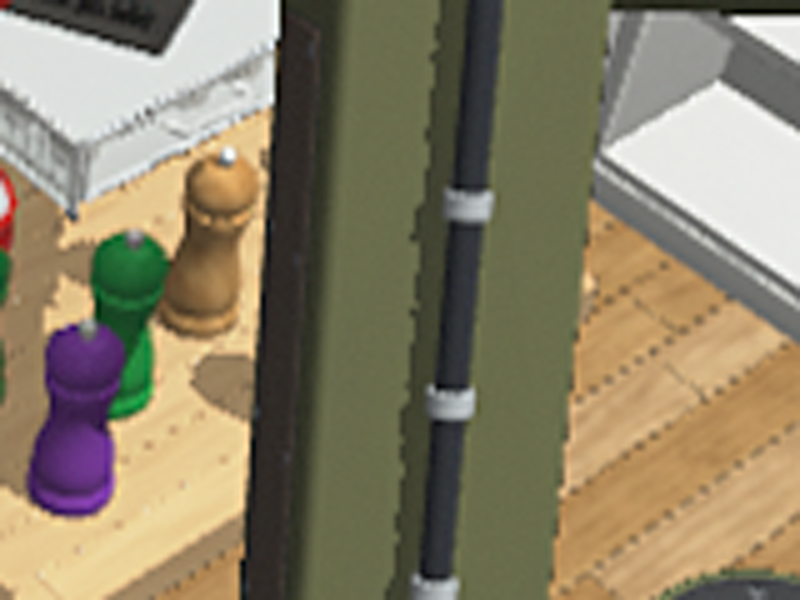

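The arm still hides the shaker in this view. The mill's knob is unchanged at full-frame (335.6,136). The TCP is over the jar, so I go down and grip.

Request:
tcp_steps --deltas '[[[0,0,0.04],[0,0,0]],[[0,0,0.04],[0,0,0]],[[0,0,0.04],[0,0,0]],[[0,0,0.034],[0,0,0]],[[0,0,0],[0,0,0]],[[0,0,0],[0,0,0]]]' --jaw 0.07

```text
time_s: 2.0
ee_pos: [0.5414, -0.3756, 0.0748]
eef_rot: [3.141, -0.0, 0.35]
force: [-0.3, -0.4, 1.3]
grip_width: 0.07
grip_force: 0.0
```

Request:
tcp_steps --deltas '[[[0,0,0],[0,0,0]],[[0,0,0],[0,0,0]],[[0,0,0],[0,0,0]],[[0,0,0],[0,0,0]],[[0,0,0],[0,0,0]],[[0,0,0],[0,0,0]]]' --jaw 0.02 --clamp_n 20

```text
time_s: 2.6
ee_pos: [0.5419, -0.3748, 0.0742]
eef_rot: [3.141, -0.0, 0.351]
force: [-1.6, -0.1, 6.3]
grip_width: 0.0401
grip_force: 20.0
```

Request:
tcp_steps --deltas '[[[0,0,-0.02],[0,0,0]],[[0,0,-0.04],[0,0,0]],[[0,0,-0.04],[0,0,-0.111]],[[0,0,-0.04],[0,0,-0.125]],[[0,0,-0.04],[0,0,-0.125]],[[0,0,0],[0,0,-0.125]],[[0,0,0],[0,0,-0.125]],[[0,0,0],[0,0,-0.125]],[[0,0,0],[0,0,-0.125]],[[0,0,0],[0,0,0]]]'

```text
time_s: 3.6
ee_pos: [0.5416, -0.3746, 0.253]
eef_rot: [-3.141, -0.0, 1.214]
force: [1.1, 0.6, -2.0]
grip_width: 0.0408
grip_force: 20.0
```

Request:
tcp_steps --deltas '[[[0,0,0],[0,0,-0.125]],[[0,0,0],[0,0,-0.125]],[[0,0,0],[0,0,0]],[[0,0,0],[0,0,0]]]'

```text
time_s: 4.0
ee_pos: [0.5417, -0.3746, 0.2533]
eef_rot: [-3.141, -0.0, 1.456]
force: [0.0, -0.1, -0.6]
grip_width: 0.0399
grip_force: 20.0
```

Request:
tcp_steps --deltas '[[[0.025,-0.0045,0],[0,0,0]],[[0.044,-0.0079,0],[0,0,0]],[[0.044,-0.0079,0],[0,0,0]],[[0.044,-0.0079,0],[0,0,0]],[[0.044,-0.0079,0],[0,0,0]],[[0.044,-0.0079,0],[0,0,0]],[[0.044,-0.0079,0],[0,0,0]],[[0.044,-0.0079,0],[0,0,0]],[[0.044,-0.0079,0],[0,0,0]],[[0.044,-0.0079,0],[0,0,0]]]'

```text
time_s: 5.0
ee_pos: [0.5119, 0.0538, 0.2537]
eef_rot: [3.141, -0.0, 1.457]
force: [0.7, -1.1, -1.3]
grip_width: 0.0402
grip_force: 20.0
```

Request:
tcp_steps --deltas '[[[0.044,-0.0079,0],[0,0,0]],[[0.044,-0.0079,0],[0,0,0]],[[0.044,-0.0079,0],[0,0,0]],[[0.044,-0.0079,0],[0,0,0]],[[0.044,-0.0079,0],[0,0,0]],[[0.044,-0.0079,0],[0,0,0]],[[0.018,-0.0036,0],[0,0,0]],[[0,0,0],[0,0,0]],[[0,0,0],[0,0,0]],[[0,0,0],[0,0,0]]]'

```text
time_s: 6.0
ee_pos: [0.4927, 0.3367, 0.2536]
eef_rot: [3.141, 0.0, 1.459]
force: [-1.0, -0.2, -2.0]
grip_width: 0.0406
grip_force: 20.0
```

Run:
```python
from h import *
S=eyes.camera("scene");T=eyes.camera("top")
a=np.vstack([S["pixels"][100:300,130:390],T["pixels"][130:260,130:390]]);x=cv2.resize(S["pixels"],None,fx=1.5,fy=1.5,interpolation=2)
cv2.imwrite("pics/s3.png",cv2.resize(S["pixels"][90:210,300:460],None,fx=5,fy=5,interpolation=2))
```

```text
(no output)
```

View pics/s3.png

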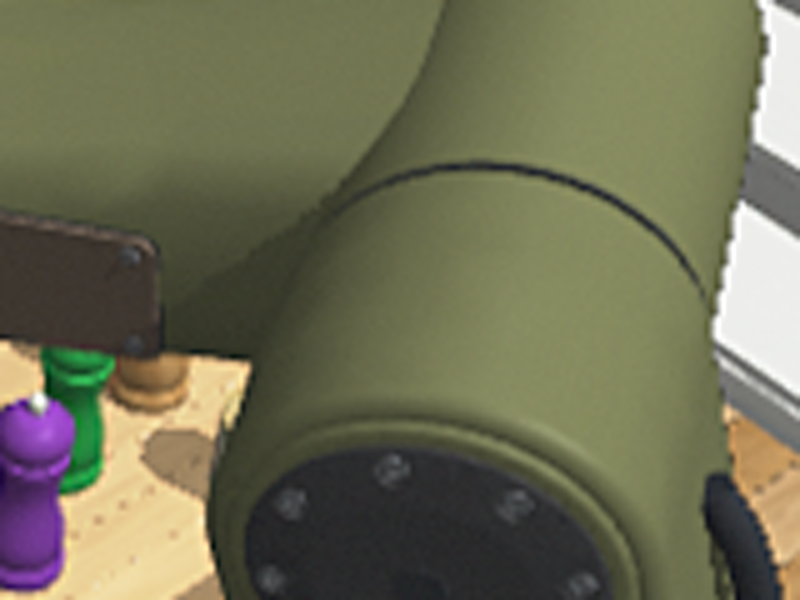

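The arm is still in the way of the shaker, so I place the jar now.

Request:
tcp_steps --deltas '[[[0.0014,0.0007,0.03],[0,0,0]],[[0,0,0.04],[0,0,0]],[[0,0,0.04],[0,0,0]],[[0,0,0.03],[0,0,0]],[[0,0,0.015],[0,0,0]],[[0,0,0.01],[0,0,0]],[[0,0,0],[0,0,0]],[[0,0,0],[0,0,0]],[[0,0,0],[0,0,0]]]'

```text
time_s: 7.0
ee_pos: [0.4938, 0.3396, 0.0899]
eef_rot: [3.14, -0.001, 1.462]
force: [0.6, 1.2, -0.7]
grip_width: 0.0405
grip_force: 20.0
```

Request:
tcp_steps --deltas '[[[0,0,0.0015],[0,0,0]],[[0,0,0.0015],[0,0,0]],[[0,0,0],[0,0,0]],[[0,0,0],[0,0,0]],[[0,0,0],[0,0,0]]]'

```text
time_s: 7.5
ee_pos: [0.4935, 0.3395, 0.0861]
eef_rot: [3.141, -0.001, 1.462]
force: [-1.1, 0.8, 6.2]
grip_width: 0.0403
grip_force: 20.0
```

Request:
tcp_steps --deltas '[[[0,0,0],[0,0,0]],[[0,0,0],[0,0,0]],[[0,0,0],[0,0,0]],[[0,0,0],[0,0,0]]]' --jaw 0.07

```text
time_s: 7.9
ee_pos: [0.4931, 0.3392, 0.0853]
eef_rot: [-3.141, 0.0, 1.462]
force: [0.1, -0.4, 0.6]
grip_width: 0.068
grip_force: 0.0
```

Request:
tcp_steps --deltas '[[[0,0,-0.02],[0,0,0]],[[0,0,-0.04],[0,0,0]],[[0,0,-0.04],[0,0,0]],[[0,0,-0.04],[0,0,0]],[[0,0,-0.02],[0,0,0]],[[-0.044,0.0079,0],[0,0,0]],[[-0.044,0.0079,0],[0,0,0]],[[-0.044,0.0079,0],[0,0,0]],[[-0.044,0.0079,0],[0,0,0]],[[-0.044,0.0079,0],[0,0,0]]]' --jaw 0.09

```text
time_s: 8.9
ee_pos: [0.5083, 0.1146, 0.2455]
eef_rot: [3.141, -0.0, 1.462]
force: [-0.0, 0.0, -0.2]
grip_width: 0.0898
grip_force: 0.0
```

Run:
```python
from h import *
S=eyes.camera("scene");T=eyes.camera("top")
cv2.imwrite("pics/m4.png",cv2.resize(np.hstack([S["pixels"][190:300,140:240],T["pixels"][160:270,130:230]]),None,fx=4,fy=4,interpolation=2))
```

```text
(no output)
```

View pics/m4.png

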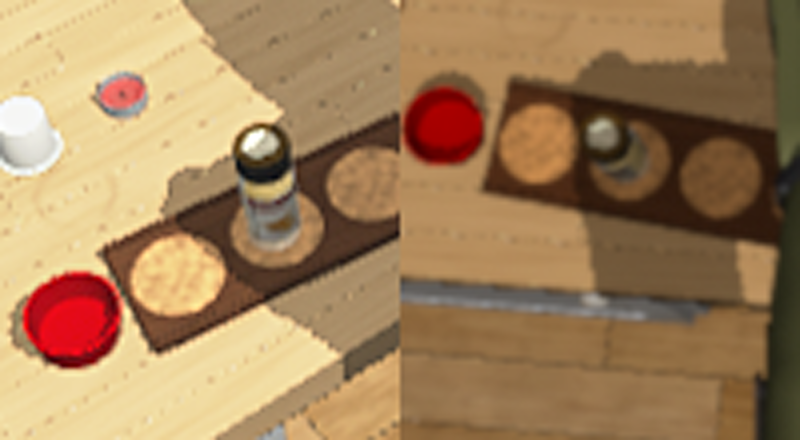

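The jar stands upright on the second disc: lid at (205.1,225.9) in the scene view and (181.3,193.1) in the top view. I check its position and whether the shaker can be seen now.

Run:
```python
from h import *
S=eyes.camera("scene");T=eyes.camera("top")
print(tri(S,(205.1,225.9),T,(181.3,193.1)),plane(T,181.3,193.1,.117))
E_=np.linalg.inv(S["extrinsics"]);p=E_@[.423,-.366,.119,1];u,v=S["cx"]-S["fx"]*p[0]/p[2],S["cy"]+S["fy"]*p[1]/p[2];print("shaker in scene",u,v)
print(blobs(S["pixels"],(0,150,60),(8,255,255),(int(u)-25,max(0,int(v)-25),int(u)+25,int(v)+25),20))
print(blobs(T["pixels"],(0,150,60),(8,255,255),(385,215,425,250),20))
```

```text
(array([0.49666824, 0.33811342, 0.10918535]), np.float64(0.0006068139836660891)) [0.49540236 0.33659525 0.117     ]
shaker in scene 394.642868723427 137.37800723632486
[]
[(79, array([405.4, 233.3]), [396, 225, 16, 17])]
```

Request:
tcp_steps --deltas '[[[-0.025,-0.0016,0],[0,0,0]],[[-0.044,-0.003,0],[0,0,0]],[[-0.044,-0.003,0],[0,0,0]],[[-0.044,-0.003,0],[0,0,0]],[[-0.044,-0.003,0],[0,0,0]],[[-0.044,-0.003,0],[0,0,0]],[[-0.044,-0.003,0],[0,0,0]],[[-0.044,-0.003,0],[0,0,0]],[[-0.044,-0.003,0],[0,0,0]],[[-0.044,-0.003,0],[0,0,0]]]'

```text
time_s: 10.1
ee_pos: [0.4346, -0.2998, 0.2454]
eef_rot: [3.141, -0.0, 1.463]
force: [0.8, 0.3, 0.6]
grip_width: 0.0902
grip_force: 0.0
```

Request:
tcp_steps --deltas '[[[-0.044,-0.003,0],[0,0,0]],[[-0.022,-0.001,0],[0,0,0]],[[0,0,0],[0,0,0]],[[0,0,0],[0,0,0]]]'

```text
time_s: 10.5
ee_pos: [0.4238, -0.3633, 0.245]
eef_rot: [-3.141, -0.001, 1.462]
force: [0.2, -0.1, -0.3]
grip_width: 0.0898
grip_force: 0.0
```

Jar is within about 2 mm of the disc centre. Shaker next.

Request:
tcp_steps --deltas '[[[-0.004,-0.001,0.03],[0,0,0]],[[0,0,0.04],[0,0,0]],[[0,0,0.04],[0,0,0]],[[0,0,0.04],[0,0,0]],[[0,0,0.032],[0,0,0]],[[0,0,0],[0,0,0]],[[0,0,0],[0,0,0]],[[0,0,0],[0,0,0]]]'

```text
time_s: 11.3
ee_pos: [0.4229, -0.3683, 0.0657]
eef_rot: [3.139, 0.002, 1.463]
force: [-0.4, 0.2, -0.4]
grip_width: 0.09
grip_force: 0.0
```

Request:
tcp_steps --deltas '[[[0,0,0],[0,0,0]],[[0,0,0],[0,0,0]],[[0,0,0],[0,0,0]],[[0,0,0],[0,0,0]],[[0,0,0],[0,0,0]],[[0,0,0],[0,0,0]],[[0,0,0],[0,0,0]]]' --jaw 0.03 --clamp_n 20

```text
time_s: 12.0
ee_pos: [0.422, -0.3684, 0.0638]
eef_rot: [3.141, 0.001, 1.462]
force: [1.4, -0.9, 2.6]
grip_width: 0.0557
grip_force: 20.0
```

The opening reads 55.7 mm on a 60 mm body, which is narrower than expected, so I look before lifting.

Run:
```python
from h import *
T=eyes.camera("top");o=ctrl.get_obs();print(o["grip_width"],o["grip_force"],o["moment"])
S=eyes.camera("scene")
cv2.imwrite("pics/t5.png",cv2.resize(np.hstack([S["pixels"][90:200,340:440],T["pixels"][170:280,350:450]]),None,fx=4,fy=4,interpolation=2))
```

```text
0.05580916715583864 20.04616990521754 [-0.25579099 -0.40739967 -0.02276852]
```

View pics/t5.png

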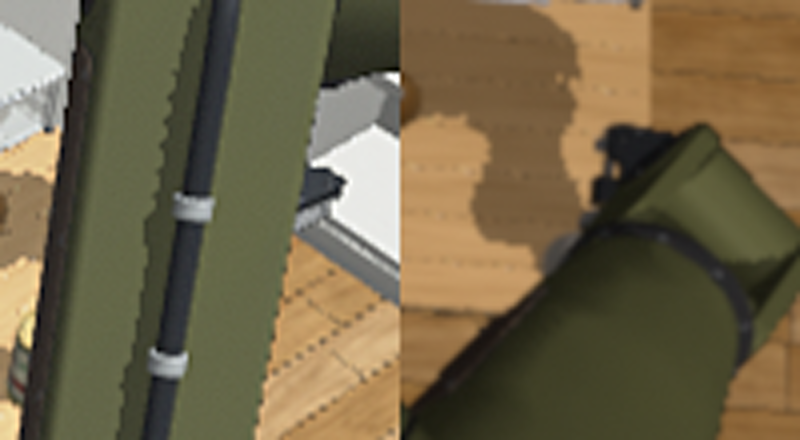

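The arm hides the grasp. The grip force is firm and the moments are small, so I lift gently and check.

Request:
tcp_steps --deltas '[[[0,0,-0.01],[0,0,0]],[[0,0,-0.02],[0,0,0]],[[0,0,-0.04],[0,0,0]],[[0,0,-0.04],[0,0,0]],[[0,0,-0.04],[0,0,0]],[[0,0,-0.03],[0,0,0]],[[0,0,0],[0,0,0]],[[0,0,0],[0,0,0]]]' --clamp_n 25

```text
time_s: 12.9
ee_pos: [0.4214, -0.3678, 0.243]
eef_rot: [-3.141, -0.0, 1.462]
force: [-0.2, -0.8, -3.1]
grip_width: 0.0558
grip_force: 25.0
```

Request:
tcp_steps --deltas '[[[0.025,0,0],[0,0,0]],[[0.044,-0.0042,0],[0,0,0]],[[0.044,-0.0042,0],[0,0,0]],[[0.044,-0.0042,0],[0,0,0]],[[0.044,-0.0042,0],[0,0,0]],[[0.044,-0.0042,0],[0,0,0]],[[0.044,-0.0042,0],[0,0,0]],[[0,0,0],[0,0,0]],[[0,0,0],[0,0,0]]]'

```text
time_s: 13.8
ee_pos: [0.4276, -0.0774, 0.2422]
eef_rot: [-3.139, -0.0, 1.464]
force: [-0.8, -0.7, -3.0]
grip_width: 0.0557
grip_force: 25.0
```

Run:
```python
from h import *
T=eyes.camera("top")
S=eyes.camera("scene")
cv2.imwrite("pics/t6.png",cv2.resize(np.hstack([S["pixels"][90:240,240:390],T["pixels"][140:290,240:390]]),None,fx=2.6,fy=2.6,interpolation=2))
```

```text
(no output)
```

View pics/t6.png

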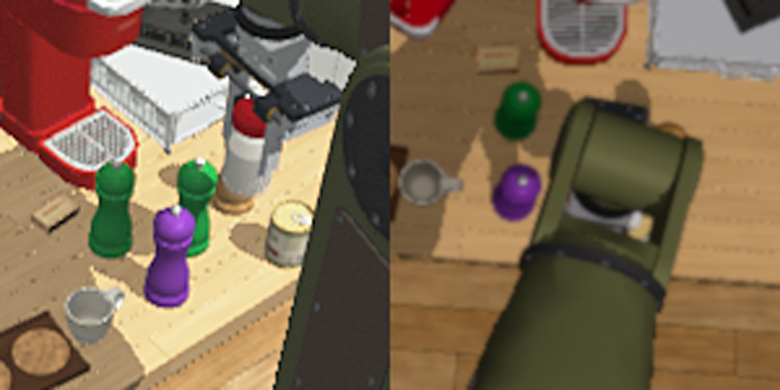

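The shaker hangs upright between the fingers (cap at crop (250,110), body around (248,170)) and clears the mills. I compare its image position with the TCP axis.

Run:
```python
from h import *
S=eyes.camera("scene");E_=np.linalg.inv(S["extrinsics"])
def pr(x):
    p=E_@[*x,1];return S["cx"]-S["fx"]*p[0]/p[2],S["cy"]+S["fy"]*p[1]/p[2]
for z in(.297,.27,.24,.18):
    for dy in(0,.01): u,v=pr((.4276,-.0774+dy,z));print(z,dy,round(u,1),round(v,1),"crop",round((u-240)*2.6),round((v-90)*2.6))
im=S["pixels"];h=cv2.cvtColor(im,cv2.COLOR_BGR2HSV)
print("red",blobs(im,(0,150,60),(8,255,255),(322,115,352,150),20))
for v in(145,150,155,160,165): print(v,[tuple(int(q) for q in h[v,u]) [1:] for u in range(322,352,1)])
```

```text
0.297 0 338.4 129.5 crop 256 103
0.297 0.01 335.8 130.9 crop 249 106
0.27 0 337.1 136.8 crop 252 122
0.27 0.01 334.5 138.2 crop 246 125
0.24 0 335.7 144.7 crop 249 142
0.24 0.01 333.2 146.1 crop 242 146
0.18 0 333.1 159.6 crop 242 181
0.18 0.01 330.6 161.0 crop 236 185
red []
145 [(83, 240), (84, 240), (84, 243), (94, 245), (110, 181), (16, 111), (14, 161), (19, 178), (17, 175), (14, 177), (16, 178), (16, 180), (14, 188), (13, 195), (14, 205), (12, 209), (14, 214), (13, 220), (13, 219), (10, 172), (10, 103), (7, 111), (5, 109), (5, 110), (7, 108), (22, 104), (56, 147), (97, 243), (99, 245), (97, 240)]
150 [(90, 238), (94, 238), (90, 241), (92, 243), (78, 207), (6, 118), (8, 125), (12, 131), (8, 132), (18, 143), (13, 159), (14, 176), (16, 187), (16, 192), (14, 200), (14, 202), (15, 207), (14, 205), (8, 161), (10, 100), (7, 116), (6, 158), (4, 185), (7, 181), (14, 179), (30, 197), (88, 245), (86, 243), (83, 241), (79, 241)]
155 [(146, 189), (91, 201), (107, 248), (57, 125), (10, 128), (12, 124), (14, 129), (14, 132), (13, 135), (11, 136), (14, 141), (12, 146), (12, 150), (15, 154), (11, 156), (11, 158), (8, 159), (7, 142), (8, 101), (7, 117), (11, 163), (7, 179), (13, 191), (54, 227), (85, 227), (85, 237), (71, 240), (94, 238), (93, 239), (89, 240)]
160 [(137, 91), (118, 108), (142, 111), (90, 119), (44, 144), (14, 127), (8, 128), (12, 129), (10, 133), (13, 137), (13, 139), (16, 144), (16, 148), (12, 153), (13, 161), (13, 161), (15, 173), (9, 165), (14, 187), (11, 179), (13, 182), (49, 210), (64, 240), (90, 242), (87, 240), (85, 241), (85, 240), (85, 240), (89, 240), (90, 240)]
165 [(134, 122), (126, 109), (120, 91), (126, 101), (124, 107), (134, 118), (135, 130), (128, 137), (113, 140), (103, 143), (100, 155), (90, 156), (82, 155), (76, 155), (77, 155), (89, 197), (81, 224), (75, 235), (62, 243), (83, 240), (83, 243), (87, 241), (89, 240), (91, 239), (88, 240), (82, 242), (72, 244), (83, 239), (78, 245), (79, 244)]
```

The shaker sits about 4 to 5 mm to −y of the TCP in the hand. I allow for that when placing it on disc 3.

Request:
tcp_steps --deltas '[[[0.043,0.0025,0],[0,0,0]],[[0.043,0.0025,0],[0,0,0]],[[0.043,0.0025,0],[0,0,0]],[[0.043,0.0025,0],[0,0,0]],[[0.043,0.0025,0],[0,0,0]],[[0.043,0.0025,0],[0,0,0]],[[0.043,0.0025,0],[0,0,0]],[[0.043,0.0025,0],[0,0,0]],[[0,0,0],[0,0,0]],[[0,0,0],[0,0,0]]]'

```text
time_s: 14.95
ee_pos: [0.4857, 0.2611, 0.2424]
eef_rot: [-3.14, 0.001, 1.462]
force: [1.0, -0.6, -1.7]
grip_width: 0.0556
grip_force: 25.0
```

Request:
tcp_steps --deltas '[[[0,0,0.03],[0,0,0]],[[0,0,0.04],[0,0,0]],[[0,0,0.04],[0,0,0]],[[0,0,0.03],[0,0,0]],[[0,0,0.015],[0,0,0]],[[0,0,0.005],[0,0,0]],[[0,0,0],[0,0,0]],[[0,0,0],[0,0,0]],[[0,0,0],[0,0,0]]]'

```text
time_s: 15.85
ee_pos: [0.486, 0.2616, 0.0846]
eef_rot: [3.14, -0.001, 1.461]
force: [0.0, 0.3, -1.4]
grip_width: 0.0558
grip_force: 25.0
```

Request:
tcp_steps --deltas '[[[0.001,-0.001,0.003],[0,0,0]],[[0,0,0.003],[0,0,0]],[[0,0,0.001],[0,0,0]],[[0,0,0],[0,0,0]],[[0,0,0],[0,0,0]],[[0,0,0],[0,0,0]]]'

```text
time_s: 16.45
ee_pos: [0.4846, 0.2628, 0.0765]
eef_rot: [3.142, -0.0, 1.462]
force: [1.0, -0.3, -2.7]
grip_width: 0.056
grip_force: 25.0
```

Request:
tcp_steps --deltas '[[[0,0,0.001],[0,0,0]],[[0,0,0],[0,0,0]],[[0,0,0],[0,0,0]]]'

```text
time_s: 16.75
ee_pos: [0.4847, 0.2628, 0.0757]
eef_rot: [3.141, -0.0, 1.462]
force: [-1.2, -0.6, 3.0]
grip_width: 0.0556
grip_force: 25.0
```

Request:
tcp_steps --deltas '[[[0,0,0],[0,0,0]],[[0,0,0],[0,0,0]],[[0,0,0],[0,0,0]],[[0,0,0],[0,0,0]],[[0,0,0],[0,0,0]]]' --jaw 0.085

```text
time_s: 17.25
ee_pos: [0.4845, 0.2628, 0.0754]
eef_rot: [-3.142, 0.0, 1.462]
force: [-0.0, -0.2, 0.2]
grip_width: 0.0844
grip_force: 0.0
```

Request:
tcp_steps --deltas '[[[0,0,-0.02],[0,0,0]],[[0,0,-0.04],[0,0,0]],[[0,0,-0.04],[0,0,0]],[[0,0,-0.04],[0,0,0]],[[0,0,-0.03],[0,0,0]],[[-0.044,0,0],[0,0,0]],[[-0.044,0,0],[0,0,0]],[[-0.044,0,0],[0,0,0]],[[-0.044,0,0],[0,0,0]],[[-0.044,0,0],[0,0,0]]]'

```text
time_s: 18.25
ee_pos: [0.4601, 0.0425, 0.2456]
eef_rot: [3.141, -0.0, 1.462]
force: [0.9, -1.2, -0.4]
grip_width: 0.0851
grip_force: 0.0
```

Run:
```python
from h import *
S=eyes.camera("scene");T=eyes.camera("top")
cv2.imwrite("pics/m7.png",cv2.resize(np.hstack([S["pixels"][190:290,160:260],T["pixels"][160:260,155:255]]),None,fx=4,fy=4,interpolation=2))
for c,b in((S,(195,195,260,250)),(T,(185,170,250,225))): print(blobs(c["pixels"],(0,150,60),(8,255,255),b,20))
```

```text
[]
[(40, array([203.6, 194.9]), [197, 190, 17, 15])]
```

View pics/m7.png

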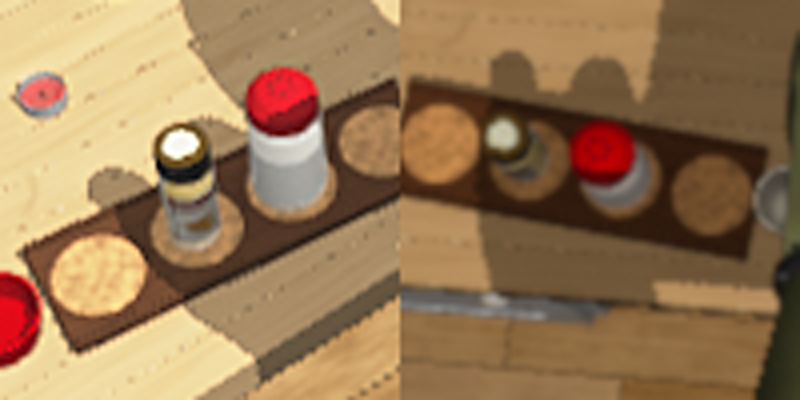

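Both placed items stand upright inside their discs. Shaker cap: scene (230.6,213.9), top (205.3,198.1). I check it numerically and go over the mill.

Run:
```python
from h import *
S=eyes.camera("scene");T=eyes.camera("top")
print(tri(S,(230.6,213.9),T,(205.3,198.1)),plane(T,205.3,198.1,.131))
```

```text
(array([0.48530691, 0.25871888, 0.11492485]), np.float64(0.0006331369833287255)) [0.48260361 0.25637072 0.131     ]
```

Request:
tcp_steps --deltas '[[[-0.037,0.016,0],[0,0,0]],[[-0.037,0.016,0],[0,0,0]],[[-0.037,0.016,0],[0,0,0]],[[-0.037,0.016,0],[0,0,0]],[[-0.037,0.016,0],[0,0,0]],[[-0.037,0.016,0],[0,0,0]],[[0,0,0],[0,0,0]],[[0,0,0],[0,0,0]],[[0,0,0],[0,0,0]]]' --jaw 0.08

```text
time_s: 19.35
ee_pos: [0.5321, -0.1854, 0.2453]
eef_rot: [-3.141, -0.0, 1.464]
force: [0.7, 0.5, 0.2]
grip_width: 0.0796
grip_force: 0.0
```

Request:
tcp_steps --deltas '[[[-0.0036,-0.0006,0.02],[0,0,0]],[[0,0,0.04],[0,0,0]],[[0,0,0.04],[0,0,0]],[[0,0,0.018],[0,0,0]],[[0,0,0],[0,0,0]],[[0,0,0],[0,0,0]],[[0,0,0],[0,0,0]]]'

```text
time_s: 20.05
ee_pos: [0.5317, -0.1903, 0.1293]
eef_rot: [3.139, 0.001, 1.463]
force: [-0.8, -0.0, 0.1]
grip_width: 0.0799
grip_force: 0.0
```

Request:
tcp_steps --deltas '[[[0,0,0],[0,0,0]],[[0,0,0],[0,0,0]],[[0,0,0],[0,0,0]],[[0,0,0],[0,0,0]],[[0,0,0],[0,0,0]],[[0,0,0],[0,0,0]],[[0,0,0],[0,0,0]]]' --jaw 0.03 --clamp_n 20

```text
time_s: 20.75
ee_pos: [0.531, -0.1906, 0.1276]
eef_rot: [3.141, 0.0, 1.462]
force: [-0.0, 0.2, 1.8]
grip_width: 0.0475
grip_force: 20.0
```

Request:
tcp_steps --deltas '[[[0,0,-0.01],[0,0,0]],[[0,0,-0.02],[0,0,0]],[[0,0,-0.04],[0,0,0]],[[0,0,-0.04],[0,0,0]],[[0,0,-0.04],[0,0,0]],[[0,0,-0.03],[0,0,0]],[[0,0,0],[0,0,0]],[[0,0,0],[0,0,0]]]'

```text
time_s: 21.55
ee_pos: [0.5307, -0.1905, 0.3072]
eef_rot: [-3.141, 0.0, 1.462]
force: [0.4, 0.6, -2.5]
grip_width: 0.0482
grip_force: 20.0
```

Request:
tcp_steps --deltas '[[[0.02,-0.0053,0],[0,0,0]],[[0.04,-0.0105,0],[0,0,0]],[[0.04,-0.0105,0],[0,0,0]],[[0.04,-0.0105,0],[0,0,0]],[[0.04,-0.0105,0],[0,0,0]],[[0.04,-0.0105,0],[0,0,0]],[[0.04,-0.0105,0],[0,0,0]],[[0.04,-0.0105,0],[0,0,0]],[[0.04,-0.0105,0],[0,0,0]],[[0.02,-0.005,0],[0,0,0]]]'

```text
time_s: 22.55
ee_pos: [0.475, 0.1801, 0.3056]
eef_rot: [-3.139, 0.001, 1.464]
force: [0.3, 0.1, -1.6]
grip_width: 0.0481
grip_force: 20.0
```

Request:
tcp_steps --deltas '[[[0,0,0],[0,0,0]],[[0,0,0],[0,0,0]],[[0,0,0],[0,0,0]],[[0,0,0],[0,0,0]]]'

```text
time_s: 22.95
ee_pos: [0.4765, 0.1766, 0.3072]
eef_rot: [-3.141, 0.0, 1.46]
force: [0.1, 0.7, -1.5]
grip_width: 0.0478
grip_force: 20.0
```

Request:
tcp_steps --deltas '[[[0.001,0,0.03],[0,0,0]],[[0,0,0.04],[0,0,0]],[[0,0,0.04],[0,0,0]],[[0,0,0.03],[0,0,0]],[[0,0,0.015],[0,0,0]],[[0,0,0.005],[0,0,0]],[[0,0,0],[0,0,0]],[[0,0,0],[0,0,0]],[[0,0,0],[0,0,0]]]'

```text
time_s: 23.85
ee_pos: [0.4769, 0.1786, 0.1485]
eef_rot: [3.14, -0.001, 1.462]
force: [0.4, -0.1, -2.3]
grip_width: 0.0481
grip_force: 20.0
```

Request:
tcp_steps --deltas '[[[0,0,0.003],[0,0,0]],[[0,0,0.003],[0,0,0]],[[0,0,0],[0,0,0]],[[0,0,0],[0,0,0]],[[0,0,0],[0,0,0]]]'

```text
time_s: 24.35
ee_pos: [0.4764, 0.1786, 0.1415]
eef_rot: [3.142, -0.0, 1.462]
force: [-0.1, 0.7, -1.4]
grip_width: 0.0478
grip_force: 20.0
```

Request:
tcp_steps --deltas '[[[0,0,0.001],[0,0,0]],[[0,0,0.001],[0,0,0]],[[0,0,0],[0,0,0]],[[0,0,0],[0,0,0]]]'

```text
time_s: 24.75
ee_pos: [0.4765, 0.1786, 0.1395]
eef_rot: [3.141, -0.0, 1.462]
force: [0.0, -0.0, -0.3]
grip_width: 0.048
grip_force: 20.0
```

Request:
tcp_steps --deltas '[[[0,0,0],[0,0,0]],[[0,0,0],[0,0,0]],[[0,0,0],[0,0,0]],[[0,0,0],[0,0,0]],[[0,0,0],[0,0,0]]]' --jaw 0.08

```text
time_s: 25.25
ee_pos: [0.4764, 0.1785, 0.1395]
eef_rot: [3.142, -0.0, 1.462]
force: [-0.1, 0.0, 0.4]
grip_width: 0.0794
grip_force: 0.0
```

Request:
tcp_steps --deltas '[[[0,0,-0.02],[0,0,0]],[[0,0,-0.04],[0,0,0]],[[0,0,-0.04],[0,0,0]],[[0,0,-0.01],[0,0,0]],[[-0.02,-0.001,0],[0,0,0]],[[-0.04,-0.002,0],[0,0,0]],[[-0.04,-0.002,0],[0,0,0]],[[-0.04,-0.002,0],[0,0,0]],[[-0.04,-0.002,0],[0,0,0]],[[-0.04,-0.002,0],[0,0,0]]]' --jaw 0.085

```text
time_s: 26.25
ee_pos: [0.4409, -0.0404, 0.249]
eef_rot: [-3.141, -0.0, 1.462]
force: [1.0, 1.0, -0.3]
grip_width: 0.0848
grip_force: 0.0
```

Request:
tcp_steps --deltas '[[[-0.04,-0.002,0],[0,0,0]],[[-0.04,-0.002,0],[0,0,0]],[[-0.04,-0.002,0],[0,0,0]],[[-0.017,-0.001,0],[0,0,0]],[[0,0,0],[0,0,0]],[[0,0,0],[0,0,0]],[[0,0,0],[0,0,0]]]'

```text
time_s: 26.95
ee_pos: [0.4199, -0.1734, 0.2493]
eef_rot: [-3.141, -0.0, 1.463]
force: [0.5, 0.7, 0.3]
grip_width: 0.0847
grip_force: 0.0
```

Run:
```python
from h import *
S=eyes.camera("scene");T=eyes.camera("top")
cv2.imwrite("pics/m8.png",cv2.resize(np.hstack([S["pixels"][170:290,160:290],T["pixels"][150:270,145:275]]),None,fx=3,fy=3,interpolation=2))
```

```text
(no output)
```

View pics/m8.png

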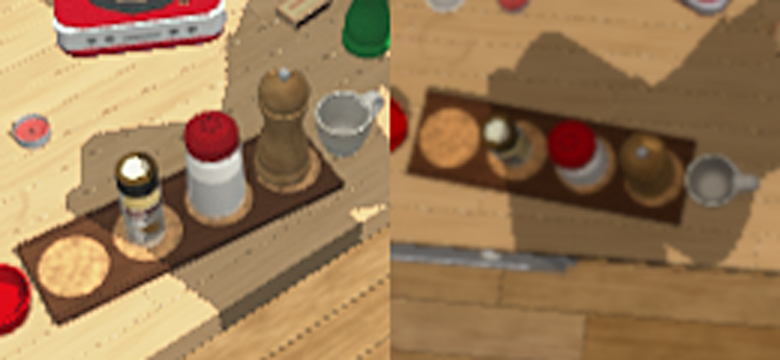

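The mill is upright on the disc next to the mug; knob at scene (254.7,194) and top (228.7,200.3). I grip the tin.

Run:
```python
from h import *
S=eyes.camera("scene");T=eyes.camera("top")
print(tri(S,(254.7,194),T,(228.7,200.3)),plane(T,228.7,200.3,.159))
```

```text
(array([0.47628382, 0.17953738, 0.15552622]), np.float64(0.0013435633166900222)) [0.47617403 0.17963383 0.159     ]
```

Request:
tcp_steps --deltas '[[[0,0,0.03],[0,0,0]],[[0,0,0.045],[0,0,0]],[[0,0,0.045],[0,0,0]],[[0,0,0.045],[0,0,0]],[[0,0,0.039],[0,0,0]],[[0,0,0],[0,0,0]],[[0,0,0],[0,0,0]],[[0,0,0],[0,0,0]]]'

```text
time_s: 27.95
ee_pos: [0.4208, -0.1748, 0.0476]
eef_rot: [3.139, 0.001, 1.462]
force: [-0.1, 0.6, -0.4]
grip_width: 0.0854
grip_force: 0.0
```

Request:
tcp_steps --deltas '[[[0,0,0],[0,0,0]],[[0,0,0],[0,0,0]],[[0,0,0],[0,0,0]],[[0,0,0],[0,0,0]],[[0,0,0],[0,0,0]],[[0,0,0],[0,0,0]],[[0,0,0],[0,0,0]]]' --jaw 0.03 --clamp_n 20

```text
time_s: 28.65
ee_pos: [0.4199, -0.1745, 0.0459]
eef_rot: [3.141, 0.0, 1.462]
force: [-0.5, 0.7, 5.5]
grip_width: 0.057
grip_force: 20.0
```

Request:
tcp_steps --deltas '[[[0,0,-0.01],[0,0,0]],[[0,0,-0.02],[0,0,0]],[[0,0,-0.04],[0,0,0]],[[0,0,-0.04],[0,0,0]],[[0,0,-0.04],[0,0,0]],[[0,0,-0.04],[0,0,0]],[[0,0,0],[0,0,0]],[[0,0,0],[0,0,0]]]'

```text
time_s: 29.45
ee_pos: [0.4195, -0.1743, 0.2357]
eef_rot: [3.141, 0.0, 1.462]
force: [-0.6, 0.6, -2.3]
grip_width: 0.0569
grip_force: 20.0
```

Mill is at (0.476, 0.1795), on centre. I carry the tin over to disc 1.

Request:
tcp_steps --deltas '[[[0.0215,0.0007,0],[0,0,0]],[[0.0425,0.0013,0],[0,0,0]],[[0.0425,0.0013,0],[0,0,0]],[[0.0425,0.0013,0],[0,0,0]],[[0.0425,0.0013,0],[0,0,0]],[[0.0425,0.0013,0],[0,0,0]],[[0.0425,0.0013,0],[0,0,0]],[[0.0425,0.0013,0],[0,0,0]],[[0.0425,0.0013,0],[0,0,0]],[[0.0425,0.0013,0],[0,0,0]]]'

```text
time_s: 30.45
ee_pos: [0.4752, 0.2275, 0.2335]
eef_rot: [-3.139, 0.002, 1.462]
force: [0.6, -0.4, -0.2]
grip_width: 0.0571
grip_force: 20.0
```

Request:
tcp_steps --deltas '[[[0.0425,0.0013,0],[0,0,0]],[[0.0425,0.0013,0],[0,0,0]],[[0.0425,0.0013,0],[0,0,0]],[[0.0425,0.0013,0],[0,0,0]],[[0.0225,0.0007,0],[0,0,0]],[[0,0,0],[0,0,0]],[[0,0,0],[0,0,0]],[[0,0,0],[0,0,0]],[[0,0,0],[0,0,0]]]'

```text
time_s: 31.35
ee_pos: [0.5029, 0.4156, 0.2354]
eef_rot: [-3.141, 0.0, 1.461]
force: [-0.2, -0.1, -1.6]
grip_width: 0.057
grip_force: 20.0
```

Request:
tcp_steps --deltas '[[[0.001,-0.0005,0.03],[0,0,0]],[[0,0,0.04],[0,0,0]],[[0,0,0.045],[0,0,0]],[[0,0,0.035],[0,0,0]],[[0,0,0.015],[0,0,0]],[[0,0,0.005],[0,0,0]],[[0,0,0],[0,0,0]],[[0,0,0],[0,0,0]],[[0,0,0],[0,0,0]]]'

```text
time_s: 32.25
ee_pos: [0.503, 0.4181, 0.0673]
eef_rot: [3.14, -0.002, 1.462]
force: [0.7, -0.6, -1.4]
grip_width: 0.057
grip_force: 20.0
```

Request:
tcp_steps --deltas '[[[0,0,0.002],[0,0,0]],[[0,0,0.002],[0,0,0]],[[0,0,0.002],[0,0,0]],[[0,0,0],[0,0,0]],[[0,0,0],[0,0,0]],[[0,0,0],[0,0,0]]]'

```text
time_s: 32.85
ee_pos: [0.5024, 0.4177, 0.0595]
eef_rot: [-3.142, -0.0, 1.462]
force: [-0.0, 0.6, -1.5]
grip_width: 0.0569
grip_force: 20.0
```

Request:
tcp_steps --deltas '[[[0,0,0.001],[0,0,0]],[[0,0,0.0005],[0,0,0]],[[0,0,0],[0,0,0]],[[0,0,0],[0,0,0]]]'

```text
time_s: 33.25
ee_pos: [0.5024, 0.4177, 0.058]
eef_rot: [3.142, -0.0, 1.462]
force: [-0.1, -0.3, -0.9]
grip_width: 0.0568
grip_force: 20.0
```

Request:
tcp_steps --deltas '[[[0,0,0],[0,0,0]],[[0,0,0],[0,0,0]],[[0,0,0],[0,0,0]],[[0,0,0],[0,0,0]],[[0,0,0],[0,0,0]]]' --jaw 0.08

```text
time_s: 33.75
ee_pos: [0.5024, 0.4176, 0.058]
eef_rot: [3.142, -0.0, 1.462]
force: [-0.3, -0.3, -0.1]
grip_width: 0.0797
grip_force: 0.0
```

Request:
tcp_steps --deltas '[[[0,0,-0.02],[0,0,0]],[[0,0,-0.04],[0,0,0]],[[0,0,-0.04],[0,0,0]],[[0,0,-0.04],[0,0,0]],[[0,0,-0.04],[0,0,0]],[[0,0,-0.02],[0,0,0]],[[-0.04,0,0],[0,0,0]],[[-0.04,0,0],[0,0,0]],[[-0.04,0,0],[0,0,0]],[[-0.04,0,0],[0,0,0]]]'

```text
time_s: 34.75
ee_pos: [0.4845, 0.2571, 0.258]
eef_rot: [3.141, -0.0, 1.462]
force: [0.5, 0.3, 1.1]
grip_width: 0.0794
grip_force: 0.0
```

Request:
tcp_steps --deltas '[[[-0.04,0,0],[0,0,0]],[[-0.04,0,0],[0,0,0]],[[-0.04,0,0],[0,0,0]],[[-0.04,0,0],[0,0,0]],[[-0.04,0,0],[0,0,0]],[[-0.04,0,0],[0,0,0]],[[-0.04,0,0],[0,0,0]],[[0,0,0],[0,0,0]],[[0,0,0],[0,0,0]],[[0,0,0],[0,0,0]]]'

```text
time_s: 35.75
ee_pos: [0.4546, -0.019, 0.258]
eef_rot: [3.141, -0.0, 1.462]
force: [-0.5, -0.1, -0.3]
grip_width: 0.0798
grip_force: 0.0
```

Run:
```python
from h import *
S=eyes.camera("scene");T=eyes.camera("top")
cv2.imwrite("pics/m9.png",cv2.resize(np.hstack([S["pixels"][170:290,140:270],T["pixels"][150:270,130:260]]),None,fx=3,fy=3,interpolation=2))
```

```text
(no output)
```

View pics/m9.png

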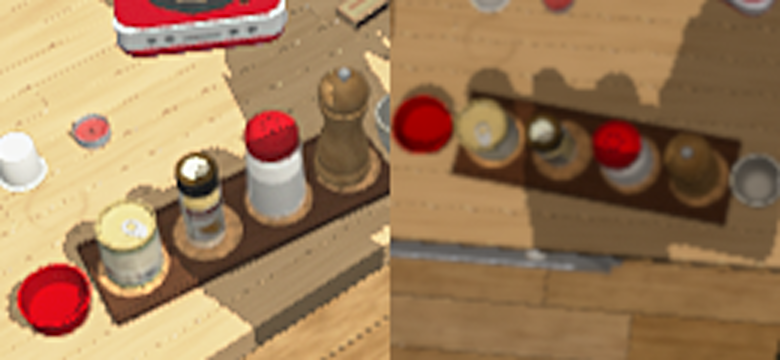

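All four stand upright in order: tin, jar, shaker, mill from the dish to the mug. Tin lid: scene (182.4,245.4), top (160.3,191.3). The dish and mug look unmoved. A last numeric check before I hand in.

Run:
```python
from h import *
S=eyes.camera("scene");T=eyes.camera("top")
x,e=tri(S,(182.4,245.4),T,(160.3,191.3));print(x,plane(T,160.3,191.3,.084))
if np.hypot(x[0]-.5025,x[1]-.4175)<.008: print(ctrl.hand_in())
```

```text
[0.50309238 0.41480226 0.07343153] [0.50239785 0.41318968 0.084     ]
the job is handed in; nothing more can be done
None
```

The job is handed in: from the mug to the dish, the mill, shaker, jar and tin stand upright on their discs, each within about 4 mm of the centre by my camera estimates, and nothing else was moved, after about 36 s on the robot's clock.

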